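# Feed a carton under the marking head with the push stick

## Task

Pick up the push stick by its teal handle and use it, not the fingers, to feed the magenta carton through the narrow guide channel, under the marking head, until it is snug against the yellow sprung stop plate; keep it pressed there, firmly enough that the plate gives a little but gently enough not to crush the carton, for about a second. Then draw the stick out, leaving the carton against the stop, and lay the stick back lengthwise on the green mat, handle up. Leave everything else on the bench where it is.

Things in the scene. Friction and masses are not known exactly. Their poses are not given: they have to be found in the camera images.
- stick: push stick: plywood bar 190 long (x), 22 wide (y), 14 high, with a teal upright handle block on it, 30 long, 24 wide, from 14 to 72 above the underside, centred 45 behind (-x) the origin. Origin: centre of the bar's underside; +x points to the pushing tip, 95 ahead of the origin; z up. About 120 g. It starts lying on the green mat, handle up
- mat: green mat fixed to the bench, 260 long (x) by 64 wide (y) by 2 thick; origin at the centre of its underside; x is its long direction, pointing the way the stick's tip points at the start (to within 0.1 rad)
- fixture: fixed feed fixture. White bed 340 x 85, top 12 above the bench, from x = -130 to 210. +x is the feed direction; origin at bench level on the channel's centre line at its throat. Aluminium walls 24 high above the bed, 39 apart from x = 0 to 210, open on top, flaring to 62 apart at x = -40
- head (a point): middle of the underside of the grey marking head that bridges the channel: 36 long in the feed direction, 85 wide, from 66 to 94 above the bench (teal cap to 97), 85 past the throat
- shoe (a point): tip of the black sprung shoe (flat 16 long with a 15 degree lead-in) that stands 3.5 out of the fixture's +y wall into the channel 118 past the throat; it gives way and drags on the passing carton with roughly 2 to 4 N; the stick rubbing on bed or wall can take up as much again
- stop: red stop block clamped in the channel, origin at the middle of its front face, at bed level; +x is the feed direction. Ahead of it on two rods stands a yellow spring plate, 34 wide, 27 high: its face is 12 to 38 ahead of the block, set by hand, unmeasured, so feel for it. The plate gives from about 1 N, 3 N per mm, and is rigid after 5 mm. The shoe's drag keeps the carton snug on it
- carton: magenta carton with white and purple bands, 80 long (x), 36 wide, 36 high, 60 to 110 g; origin at the centre of its underside, +x towards the stop. Lies on the bed in front of the throat at the start, a little off line. More than 18 N of push from the stick crushes it
- carton_front (a point): centre of the carton's front face, 40 ahead of its origin and 18 above its underside
- dropper_a: amber dropper bottle standing, 33 diameter, 107 high; origin at the centre of its underside; not to be disturbed
- dropper_b: second amber dropper bottle, the same
- box_a: finished magenta carton 80 x 36 x 36, origin at the centre of its underside; not to be disturbed
- box_b: second finished carton, the same
- jar: jar with a yellow cap, 76 diameter, 120 high; origin at the centre of its underside; not to be disturbed
- roll: roll of blank white labels, 68 diameter, 40 high; origin at the centre of its underside; not to be disturbed

How it is judged (in metres and radians):
On the way, in this order (a step that is already met when the one before it is completed fails the run):
1. the stick pushes the carton into the channel (x of carton_front in the frame of fixture above 0.03 m and contact force between stick and carton above 0.2 N), for 0.04 s.
2. the stick presses the carton on the stop plate (over 5 N, 0.5 s) (contact force between carton and stop above 5 N and contact force between stick and carton above 5 N and x of carton_front in the frame of stop above -0.04 m), for 0.5 s.
At the end, for the whole second after the job is handed in: Carton flat in the channel, still touching the stop plate (over 0.2 N), its front at most 42 mm from the block, centred to 6 mm, square to 0.09 rad. Stick flat on the mat, handle up, within 35 mm lengthwise and 22 crosswise of its centre, along it to 0.2 rad. Both at rest, the stick released (x of carton_front in the frame of stop above -0.042 m and contact force between carton and stop above 0.2 N and y of carton_front in the frame of stop between -0.006 and 0.006 m and z of carton in the frame of fixture below 0.016 m and angle between the x axis of carton and the x axis of stop, either way round below 0.09 rad and angle between carton's own z axis and vertical below 0.08 rad and x of stick in the frame of mat between -0.035 and 0.035 m and y of stick in the frame of mat between -0.022 and 0.022 m and z of stick in the frame of mat below 0.006 m and angle between the x axis of stick and the x axis of mat, either way round below 0.2 rad and angle between stick's own z axis and vertical below 0.1 rad and contact force between the fingers and stick below 0.1 N and linear speed of each of stick, carton below 0.01 m/s).
It fails at once if the stick pushes the carton with more than 18 N (crushed) (contact force between stick and carton above 18 N).
It fails at once if the fingers touch the carton (contact force between the fingers and carton above 0.5 N).
It fails at once if a bystander is moved by more than 20 mm (distance of any of dropper_a, dropper_b, box_a, box_b, jar, roll from where it was at the start of the episode above 0.02 m).
It also fails if it takes over 64 s, if anything falls off the work surface, if the arm or the gripper's body presses on something with over 40 N, if the wrist force passes 120 N, or if a joint passes its speed limit or range.

## Robot

A 6-joint arm with a two-finger parallel gripper is mounted at the origin on the work surface. World frame = base frame: x ahead of the robot, y to its left, z up, the work surface at z = 0. Lengths are in mm, angles in rad, forces in N, time in s.
With the tool pointing down it reaches from about 350 to 775 mm from the base axis. Payload 7.3 kg.
Tool frame: the origin (TCP) lies on the centre line of the jaws, within the pads' length; the fingertips stand 22 mm ahead of it and the grasp point (between the pads) lies 3 mm ahead of it; z points along the fingers, y is the direction in which the jaws open and shut (so a half turn about z gives the same grasp; the last joint's range is limited). The gripper opens to 92 mm and grips with 3 to 60 N. Pads are 19 mm wide; open, the fingers measure 130 mm over their backs; the gripper's body (75 mm by 190 mm) begins 47 mm behind the grasp point.
Start: joints at [1.089, 0.342, 1.524, -0, 1.275, -0.146], TCP at [172.986, 495.7, 248.741] pointing down, gripper open.
Joint ranges: [-2.53, 2.53], [-0.77, 2.02], [0.04, 2.7], [-1, 4.14], [0.28, 2.66], [-3.11, 3.11]. Speed limits (rad/s): [2.57, 2.57, 3.14, 3.14, 3.14, 3.14].

## Interface

Orientations are given as [roll, pitch, yaw] about the fixed x, y, z axes, in that order (R = Rz(yaw) Ry(pitch) Rx(roll)).
In Python, from plant import get_obs, capture, bot, spot_in gives the robot as it stands.
- The arm moves only by the shell command python3 -m handwheel 'ROWS' [OPENING]. ROWS is JSON, a list of rows, each a list of 2 entries, a list of its own where there are three numbers: the shift along the world's x, y, z in mm, then the turn, a rotation vector about the world's x, y, z in rad. In form: [[[x, y, z], [wx, wy, wz]], ...]. A call has 1 to 12 rows; each row shifts and turns the commanded pose from where the row before left it; what a row does not reach is not made up. A row lasts 1/8 s, in which the tool goes at most 62.5 mm and 10.7 degrees, less where a joint would pass 70% of its speed; a pose out of reach is approached as far as the arm can. A call is refused whole if a number of a shift passes 62.5 or a number of a turn 0.188, either way. A call with a gripper value outside its range is refused whole. OPENING is the closure, from 0 (fully open) to 1 (shut), set as the call begins (- or left out, the last holds). The fingers move at their own pace and stop on an object; the grip force is fixed at half the most. Time passes only in rows, so rows that do not move let the fingers close. It gives the time, the measured TCP pose, the force and the opening at its end, in the units of the state.
- get_obs(): the state, without advancing time (a new reading comes with each control period).
- capture(name): name is "side" or "top"; returns a dict with "img" (400x640x3 uint8, red, green, blue), "fx", "fy", "cx", "cy" (pixels), "k1" (the pictures are not rectified: a ray, as slopes to the right and down, at radius r is drawn at 1 + k1 r^2 times it, then the intrinsics apply), "cam_to_world" (4x4, takes a point from camera to world coordinates). Camera axes: x right, y up, looking along -z (the intrinsics and any distortion apply to the point x, -y, -z); pixel columns grow to the right and rows downward; lengths in mm; the calibration is good to about 2 mm. A picture is of the moment at which its call begins. There is no depth.
- bot.close_job(): hands the job in, once; it reports no verdict.
Trained networks look in the newest picture that a camera, given by its name, has taken for a name from the list of things; names that differ only in an ending like _2 or _b are one class to them, and where a whole thing is asked for, a point or a joint stands for the part that bears it (a point fixed in the world has none). Each returns a list of dicts, best first, with "score" (0 to 1); they miss things now and then, are a little off and sometimes report something else, mostly with a low value. They report only what shows in the picture. A call takes as long as a camera call.
- spot_in(thing, camera): "xyz" ([x, y, z] in mm, in the coordinates of the camera as it stood for that picture, good to about 4 mm: the middle of the surface that is visible of it).
The state is a dict: "time": time; "joint_positions": joint angles; "dq": joint speeds; "tau": joint torques, N m; "tool_pos": TCP position; "tcp_rot": TCP orientation; "contact_force": force on the tool from outside, world axes, zero at the start; "moment": the same for the moment, N m; "grip_width": finger opening in mm.
Only numpy, scipy, OpenCV 4.12 (cv2) and the standard library are available. Lean on these libraries where they do the work, as an engineer would, in place of code of your own. Each camera call takes 0.05 s, during which the arm holds its last target. There are 200 camera calls.

## Working session

There is one attempt and no reset: what is moved stays moved. The work goes in short steps, Python scripts to look and compute and a shell command to move; the robot and the scene stay as the last step left them, time stands still between calls to the robot, and variables do not carry over. Pictures are saved under pics/ and viewed, about 8 in all and at most 12, crops included, and the job is handed in when it is done.

```bash
mkdir -p pics; cat > h.py <<'E'
import numpy as np, cv2
from plant import get_obs, capture, bot, spot_in
def ray(c,u,v):
    xd,yd=(u-c["cx"])/c["fx"],(v-c["cy"])/c["fy"]
    x,y=xd,yd
    for _ in range(30):
        s=1+c["k1"]*(x*x+y*y); x,y=xd/s,yd/s
    T=np.array(c["cam_to_world"]); d=T[:3,:3]@np.array([x,-y,-1]); return T[:3,3],d
def onz(c,u,v,z):
    o,d=ray(c,u,v); return o+d*(z-o[2])/d[2]
def proj(c,p):
    T=np.array(c["cam_to_world"]); q=T[:3,:3].T@(np.array(p,float)-T[:3,3])
    x,y=q[0]/-q[2],-q[1]/-q[2]; s=1+c["k1"]*(x*x+y*y)
    return c["cx"]+c["fx"]*x*s, c["cy"]+c["fy"]*y*s
def w(c,p):
    T=np.array(c["cam_to_world"]); return T[:3,:3]@np.array(p)+T[:3,3]
def save(c,n): cv2.imwrite("pics/"+n+".png",c["img"][:,:,::-1])
E
python3 - <<'E'
from h import *
np.set_printoptions(precision=1,suppress=True)
print(get_obs())
for n in("top","side"):
    c=capture(n); save(c,n+"0"); print(n,c["fx"],c["cx"],c["cy"],c["k1"],np.array(c["cam_to_world"]))
    for t in "stick mat fixture head shoe stop carton carton_front dropper_a box_a jar roll".split():
        print(t,[(w(c,r["xyz"]),round(r["score"],2)) for r in spot_in(t,n)][:4])
E
```

```text
{'time': 0.0, 'joint_positions': array([ 1.1,  0.3,  1.5, -0. ,  1.3, -0.1]), 'dq': array([ 0., -0.,  0., -0.,  0., -0.]), 'tau': array([  0. , -43.1, -24.4,   0.1,   0.1,  -0. ]), 'tool_pos': array([172.8, 495.3, 248. ]), 'tcp_rot': array([-3.1, -0. ,  2.8]), 'contact_force': array([ 0.6, -0. ,  0.5]), 'moment': array([-0., -0.,  0.]), 'grip_width': 91.77162020609975}
top 509.008744421265 314.8449708460306 204.31210648950577 -0.0547169720488903 [[  -0.     1.    -0.1  429.6]
 [  -1.    -0.    -0.    15.3]
 [  -0.     0.1    1.  1329. ]
 [   0.     0.     0.     1. ]]
stick []
mat [(array([432.5,  43.7,   1.8]), 0.73)]
fixture [(array([564.1, -39.2,  15.2]), 0.67)]
head [(array([559.6, -40.1,  15.9]), 0.93)]
shoe [(array([562.4, -31.4,  13.5]), 0.71), (array([715.6,  21.5,  40.9]), 0.43)]
stop [(array([ 583. , -162.7,   40.5]), 0.55)]
carton [(array([551.9,  80.8,  48.9]), 0.87)]
carton_front [(array([553. ,  75.3,  51.3]), 0.59)]
dropper_a [(array([ 408.9, -218.1,   62.3]), 0.75), (array([ 421.6, -311.4,   66.2]), 0.45)]
box_a [(array([ 712.3, -225.6,   36.9]), 0.95), (array([715.9,
[... 532 characters left out ...]
 [(array([553.5, -81.7,  22.6]), 0.64)]
head [(array([554.2, -76.9,  27. ]), 0.8)]
shoe [(array([555.4, -81.8,  25.7]), 0.58)]
stop [(array([ 579. , -174.3,   41.8]), 0.89)]
carton [(array([553.7,  70.5,  48.6]), 0.89)]
carton_front [(array([554.2,  66.9,  52. ]), 0.61), (array([ 413.5, -330.6,   59.6]), 0.36)]
dropper_a [(array([ 410.7, -238.5,   61. ]), 0.93), (array([ 581.9, -352. ,   94.7]), 0.74), (array([ 417.7, -329.2,   56.7]), 0.55)]
box_a [(array([ 699.5, -233.9,   37.4]), 0.84), (array([711.4,  11.9,  38.5]), 0.79)]
jar [(array([ 583.1, -351.9,   96.8]), 0.65)]
roll [(array([492.4, 379.4,  31.6]), 0.72), (array([554.9, -80.5,  20.9]), 0.63), (array([ 701.7, -232.7,   37.4]), 0.6)]
```

```bash
python3 - <<'E'
import cv2
a=cv2.imread("pics/top0.png"); print(a.shape)
# crop central, scale 2.5
b=a[110:350,130:450]; cv2.imwrite("pics/top0c.png",cv2.resize(b,None,fx=2.5,fy=2.5,interpolation=cv2.INTER_CUBIC))
E
```

```text
(400, 640, 3)
```

View pics/top0.png

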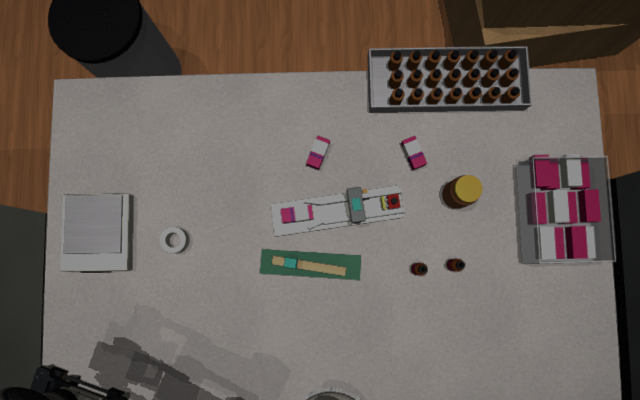

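View pics/side0.png

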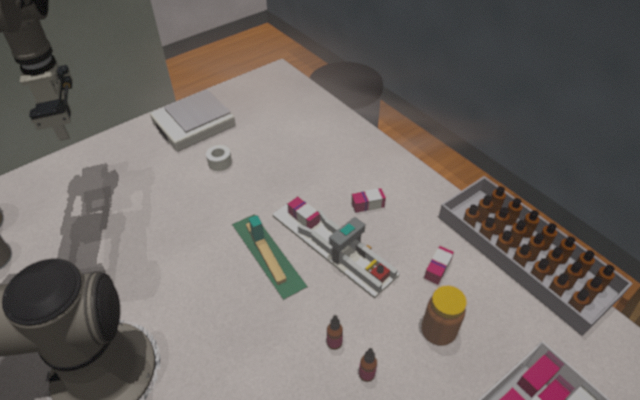

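The top view shows the fixture running left to right (feed = world −y, slightly +x). The carton is at (297,214), the head at (357,204) and the stop at (393,201). The stick is on the mat with its handle at (290,263) and its tip at (345,271). The side view agrees. Next I'll look closer.

View pics/top0c.png

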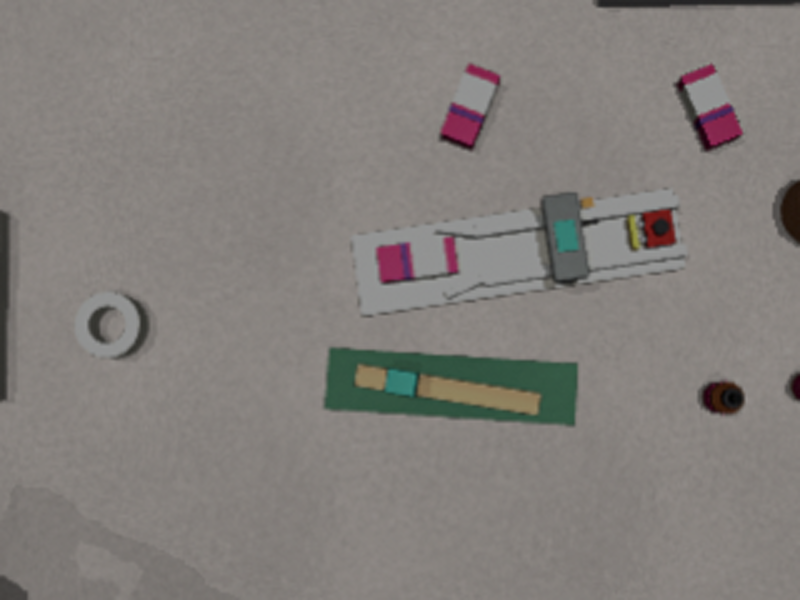

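```bash
cat > m.py <<'E'
from h import *
def blobs(c,lo,hi,roi,amin=15):
    hsv=cv2.cvtColor(c["img"],cv2.COLOR_RGB2HSV); m=cv2.inRange(hsv,lo,hi)
    k=np.zeros_like(m); k[roi[1]:roi[3],roi[0]:roi[2]]=255; m&=k
    cs,_=cv2.findContours(m,cv2.RETR_EXTERNAL,cv2.CHAIN_APPROX_NONE)
    return sorted([x for x in cs if cv2.contourArea(x)>amin or len(x)>amin],key=lambda x:-len(x))
def rect(c,cs,z):
    P=np.array([onz(c,p[0][0],p[0][1],z)[:2] for x in cs for p in x],np.float32)
    (cx,cy),_,_=r=cv2.minAreaRect(P); b=cv2.boxPoints(r); e=b[1]-b[0]; f=b[2]-b[1]
    if np.hypot(*e)<np.hypot(*f): e,f=f,e
    if e[1]>0: e=-e
    return np.array([cx,cy]),np.hypot(*e),np.hypot(*f),np.arctan2(e[1],e[0])
E
python3 - <<'E'
from m import *
np.set_printoptions(precision=2,suppress=True)
c=capture("top"); R=(255,180,410,285)
for n,lo,hi,z in(("mat",(65,80,30),(85,255,110),2),("wood",(10,70,100),(25,255,255),14),("teal",(80,80,80),(100,255,255),72),("yellow",(25,120,80),(35,255,255),39),("red",(0,150,80),(6,255,255),40),("magenta",(150,120,60),(175,255,255),48)):
    bs=blobs(c,lo,hi,R,6)
    for b in bs[:4]: print(n,cv2.boundingRect(b),rect(c,[b],z))
for (u,v) in((352,237),(362,316),(677,190),(686,268)): print(onz(c,130+u/2.5,110+v/2.5,12))
E
```

```text
mat (261, 250, 100, 30) (array([428.24,  45.77]), np.float32(256.65216), np.float32(60.62289), np.float32(-1.6544874))
wood (297, 260, 49, 16) (array([419.29,  17.97]), np.float32(124.03649), np.float32(20.776445), np.float32(-1.74649))
wood (272, 256, 13, 10) (array([439.1 , 128.16]), np.float32(28.825941), np.float32(20.60675), np.float32(-1.7520043))
wood (362, 189, 5, 4) (array([616.18, -98.28]), np.float32(10.454334), np.float32(7.899287), np.float32(-1.5908113))
teal (284, 257, 13, 12) (array([433.23,  93.32]), np.float32(28.331503), np.float32(24.516003), np.float32(-1.7492691))
teal (352, 198, 9, 13) (array([574.5 , -72.38]), np.float32(30.017473), np.float32(19.908472), np.float32(-0.019991416))
yellow (381, 196, 4, 13) (array([ 581.96, -142.84]), np.float32(31.181757), np.float32(5.048994), np.float32(-3.0107946))
red (388, 194, 12, 15) (array([ 584.42, -169.83]), np.float32(34.315025), np.float32(26.777334), np.float32(-3.035294))
magenta (281, 208, 11, 15) (array([552.83, 103.32]), np.float32(35.29724), np.float32(24.481611), np.float32(-3.0286276))
magenta (308, 205, 5, 14) (array([560.46,  43.06]), np.float32(34.075726), np.float32(8.4759245), np.float32(-3.0354726))
magenta (292, 208, 3, 13) (array([555.03,  85.52]), np.float32(30.937008), np.float32(3.580553), np.float32(-3.013975))
[583.73 145.49  12.  ]
[501.13 135.82  12.  ]
[ 626.42 -194.97   12.  ]
[ 544.42 -201.22   12.  ]
```

The crop (2.5x, offset 130,110) shows the bed corners at (352,237), (362,316), (677,190) and (686,268), and the stick and mat measure their stated sizes. Now I'll start towards the handle and take an enlarged view of the fixture.

```bash
python3 - <<'E'
from m import *
c=capture("top"); b=c["img"][180:242,265:410,::-1]
cv2.imwrite("pics/fix.png",cv2.resize(b,None,fx=5.5,fy=5.5,interpolation=cv2.INTER_CUBIC))
print(get_obs()["tcp_rot"].tolist())
E
python3 -m handwheel '[[[26,-40,0],[0,0,-0.141]],[[26,-40,0],[0,0,-0.141]],[[26,-40,0],[0,0,-0.141]],[[26,-40,0],[0,0,-0.141]],[[26,-40,0],[0,0,-0.141]],[[26,-40,0],[0,0,-0.141]],[[26,-40,0],[0,0,-0.141]],[[26,-40,0],[0,0,-0.141]],[[26,-40,0],[0,0,-0.141]],[[26,-40,0],[0,0,-0.141]],[[0,0,0],[0,0,0]],[[0,0,0],[0,0,0]]]' 0.45
```

```text
[3.1415205240247004, -1.7386952498199548e-05, 2.805761302100351]
time: 2.9
tool_pos: [432.6, 96.0, 248.6]
tcp_rot: [-3.141, -0.0, 1.396]
contact_force: [-0.2, -0.1, 0.1]
grip_width: 50.3
```

View pics/fix.png

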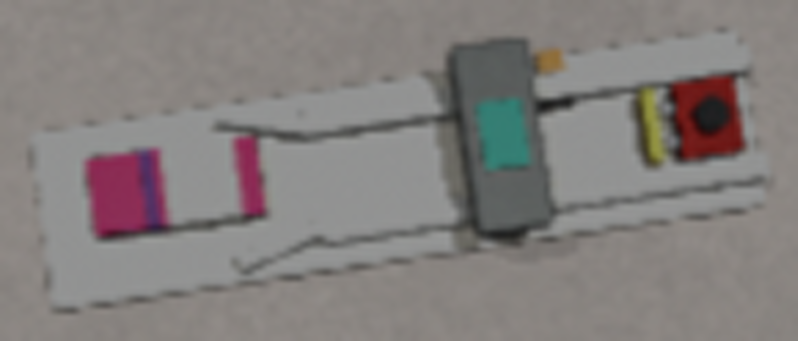

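```bash
python3 - <<'E'
from m import *
np.set_printoptions(precision=1,suppress=True)
c=capture("top")
d=np.array([.1235,-.9923]);n=np.array([.9923,.1235]);o=np.array([559,11.])
def f(x,y,z):
    p=onz(c,265+(x+.5)/5.5-.5,180+(y+.5)/5.5-.5,z)[:2]; return np.r_[p,(p-o)@d,(p-o)@n]
for nm,pts,zs in(("upwall",[(215,125),(305,135),(440,117),(600,96),(750,75)],(12,24,36)),("lowwall",[(240,268),(320,242),(460,226),(600,205),(765,180)],(12,24,36)),
 ("bed",[(36,132),(55,308),(748,33),(768,205)],(12,)),("head",[(452,45),(526,40),(550,215),(478,232)],(94,)),("cap",[(480,102),(520,97),(530,165),(490,170)],(97,)),
 ("red",[(674,85),(735,77),(743,150),(685,158)],(40,)),("yellow",[(640,90),(655,88),(663,162),(650,165)],(39,)),
 ("carton",[(88,158),(100,235),(257,138),(266,215)],(48,))):
  for z in zs: print(nm,z,*[f(*p,z) for p in pts])
E
```

```text
upwall 12 [588.5  59.6 -44.6  35.3] [582.9  17.   -3.   24.5] [590.2 -47.1  61.5  23.8] [ 598.7 -123.1  138.    22.9] [ 607.4 -194.6  210.    22.6]
upwall 24 [587.1  59.2 -44.3  33.8] [581.5  17.   -3.2  23.1] [588.8 -46.5  60.7  22.4] [ 597.2 -121.9  136.6   21.5] [ 605.7 -192.7  207.9   21.2]
upwall 36 [585.6  58.8 -44.1  32.3] [580.1  17.   -3.3  21.7] [587.3 -45.9  60.   21. ] [ 595.6 -120.6  135.1   20.1] [ 604.1 -190.8  205.8   19.8]
lowwall 12 [520.4  48.9 -42.3 -33.6] [532.   10.9  -3.3 -26.8] [538.3 -55.2  63.1 -28.8] [ 546.9 -121.5  130.   -28.4] [ 557.2 -199.8  209.   -27.8]
lowwall 24 [519.6  48.6 -42.1 -34.4] [531.1  11.   -3.4 -27.7] [537.3 -54.6  62.4 -29.7] [ 545.8 -120.3  128.6  -29.3] [ 556.  -197.9  206.9  -28.8]
lowwall 36 [518.8  48.3 -41.9 -35.3] [530.1  11.   -3.6 -28.7] [536.3 -53.9  61.6 -30.6] [ 544.7 -119.   127.3  -30.2] [ 554.9 -195.9  204.8  -29.7]
bed 12 [ 586.9  144.6 -129.1   44.2] [ 503.2  136.3 -131.3  -39.9] [ 627.5 -194.5  212.3   42.6] [ 545.3 -200.8  208.5  -39.8]
head 94 [612.4 -49.4  66.5  45.6] [614.  -82.4  99.4  43.1] [535.6 -90.7  98.1 -35.8] [528.7 -58.7  65.4 -38.7]
cap 97 [586.2 -61.   74.8  18.1] [588.1 -78.7  92.6  17.8] [557.7 -82.3  92.4 -12.8] [555.8 -64.6  74.6 -12.5]
red 40 [ 599.6 -154.7  169.5   19.8] [ 602.8 -183.2  198.1   19.5] [ 568.6 -185.6  196.3  -14.7] [ 565.4 -158.6  169.1  -14.6]
yellow 39 [ 597.7 -139.   153.6   19.9] [ 598.5 -146.   160.6   19.8] [ 563.9 -148.5  158.9  -14.9] [ 562.6 -142.4  152.7  -15.4]
carton 48 [ 570.   117.1 -104.    24.1] [ 534.4  112.  -103.3  -12. ] [577.8  39.1 -25.6  22.1] [542.1  35.6 -26.5 -13.7]
```

```bash
python3 -m handwheel '[[[0,-1,-40],[0,0,0]],[[0,-1,-50],[0,0,0]],[[0,0,-50],[0,0,0]],[[0,0,-40],[0,0,0]],[[0,0,-20],[0,0,0]],[[0,0,-11.5],[0,0,0]],[[0,0,0],[0,0,0]]]'
```

```text
time: 3.82
tool_pos: [432.6, 94.4, 37.1]
tcp_rot: [-3.141, 0.0, 1.397]
contact_force: [0.2, 0.1, -0.3]
grip_width: 50.3
```

Bed, walls, head, cap, red block and plate agree on a centre line about 2.3 mm to +n, a feed yaw of about −1.452, a plate face near x=153 and a block front near x=169. The carton's rear is near x=−105. Grasping now.

```bash
python3 -m handwheel '[[[0,0,0],[0,0,0]],[[0,0,0],[0,0,0]],[[0,0,0],[0,0,0]],[[0,0,0],[0,0,0]],[[0,0,0],[0,0,0]]]' 1; python3 -m handwheel '[[[0,0,10],[0,0,0]],[[0,0,30],[0,0,0]],[[0,0,40],[0,0,0]],[[0,0,0],[0,0,0]]]'; python3 -m handwheel '[[[8,17,0],[0,0,0.037]],[[13,22,0],[0,0,0.037]],[[13,22,0],[0,0,0.037]],[[13,22,0],[0,0,0.037]],[[13,22,0],[0,0,0.037]],[[13,22,0],[0,0,0.037]],[[13,22,0],[0,0,0.037]],[[13,22,0],[0,0,0.037]],[[0,0,0],[0,0,0]],[[0,0,0],[0,0,0]]]'
python3 - <<'E'
from m import *
c=capture("top"); save(c,"t1"); s=capture("side"); 
b=np.vstack([cv2.resize(c["img"][160:290,190:420],None,fx=3,fy=2.3),cv2.resize(s["img"][150:310,160:420],(690,299))])
cv2.imwrite("pics/g1.png",b[:,:,::-1])
E
```

```text
time: 4.45
tool_pos: [433.3, 93.7, 37.7]
tcp_rot: [3.141, -0.0, 1.396]
contact_force: [0.0, 0.0, 5.9]
grip_width: 24.0
time: 4.95
tool_pos: [434.6, 93.8, 119.9]
tcp_rot: [3.136, -0.001, 1.396]
contact_force: [0.3, 0.7, -1.6]
grip_width: 23.6
time: 6.2
tool_pos: [530.9, 264.6, 115.9]
tcp_rot: [-3.139, 0.001, 1.692]
contact_force: [0.3, 0.9, -2.1]
grip_width: 24.1
```

View pics/g1.png

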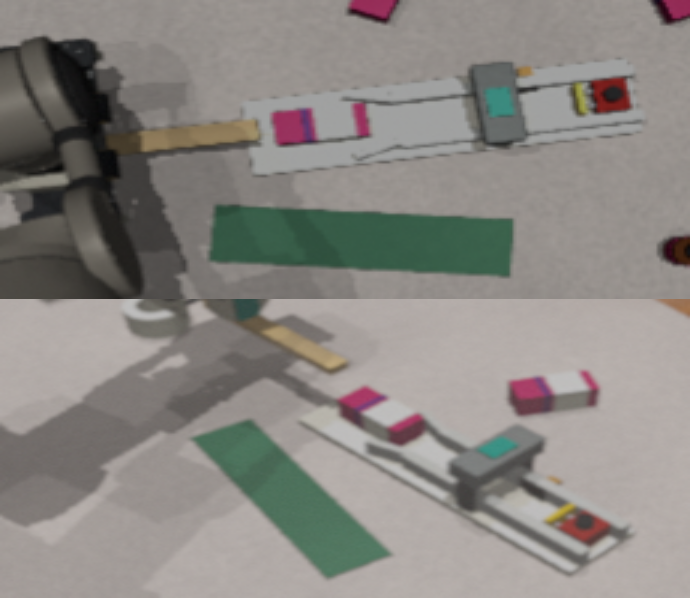

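The stick is gripped level, with its tip at (260,130) in the composite just behind the carton. I'll measure the bar's line against the fixture.

```bash
python3 - <<'E'
from m import *
np.set_printoptions(precision=2,suppress=True)
c=capture("top"); o=np.array([561.6,11.3]); d=np.array([.1185,-.993]); n=np.array([.993,.1185])
for b in blobs(c,(10,60,70),(25,255,255),(225,190,285,240),20)[:2]:
    r=rect(c,[b],94); tip=r[0]+r[1]/2*np.array([np.cos(r[3]),np.sin(r[3])])
    print(r,"tip",tip,"fix x,y",(tip-o)@d,(tip-o)@n, (r[0]-o)@n)
    P=np.array([onz(c,*p[0],94)[:2] for p in b]); a=(P-o)@d; q=(P-o)@n
    for lo in range(-230,-100,20):
        s=q[(a>=lo)&(a<lo+20)]
        if len(s): print(lo,s.min(),s.max(),(s.min()+s.max())/2)
E
```

```text
(array([540.42, 184.16]), np.float32(117.976814), np.float32(23.13894), np.float32(-1.4654827)) tip [546.62 125.5 ] fix x,y -115.17309524388314 -1.3439277668953162 -0.5499288345337153
-230 -10.400462912286063 9.731881559133866 -0.33429067657609846
-210 -11.743864767393932 11.493401343198299 -0.12523171209781658
-190 -11.667704144528553 10.214494888409586 -0.7266046280594836
-170 -11.592109977989294 10.286765773145897 -0.6526721024216986
-150 -11.85293703334547 10.431033399240237 -0.7109518170526163
-130 -12.114378974560479 10.093445164964653 -1.0104669047979131
```

```bash
python3 -m handwheel '[[[1,0,-20],[0,0,0.005]],[[0,0,-25],[0,0,0]],[[0,0,-15],[0,0,0]],[[0,0,-5],[0,0,0]],[[0,0,0],[0,0,0]],[[0,0,0],[0,0,0]]]'
python3 - <<'E'
from m import *
np.set_printoptions(precision=2,suppress=True)
c=capture("top"); o=np.array([561.6,11.3]); d=np.array([.1185,-.993]); n=np.array([.993,.1185])
for b in blobs(c,(10,60,70),(25,255,255),(225,190,285,240),20)[:2]:
    r=rect(c,[b],29); tip=r[0]+r[1]/2*np.array([np.cos(r[3]),np.sin(r[3])])
    print(r,"tip",(tip-o)@d,(tip-o)@n)
s=capture("side")
cv2.imwrite("pics/g2.png",cv2.resize(s["img"][160:300,230:420],None,fx=4,fy=4,interpolation=cv2.INTER_CUBIC)[:,:,::-1])
E
```

```text
time: 7.1
tool_pos: [533.5, 264.9, 53.1]
tcp_rot: [3.14, -0.0, 1.697]
contact_force: [-0.4, -0.2, -0.7]
grip_width: 24.0
(array([543.83, 178.67]), np.float32(105.534195), np.float32(22.272835), np.float32(-1.4478151)) tip -115.53695499987603 2.4127707604408033
```

View pics/g2.png

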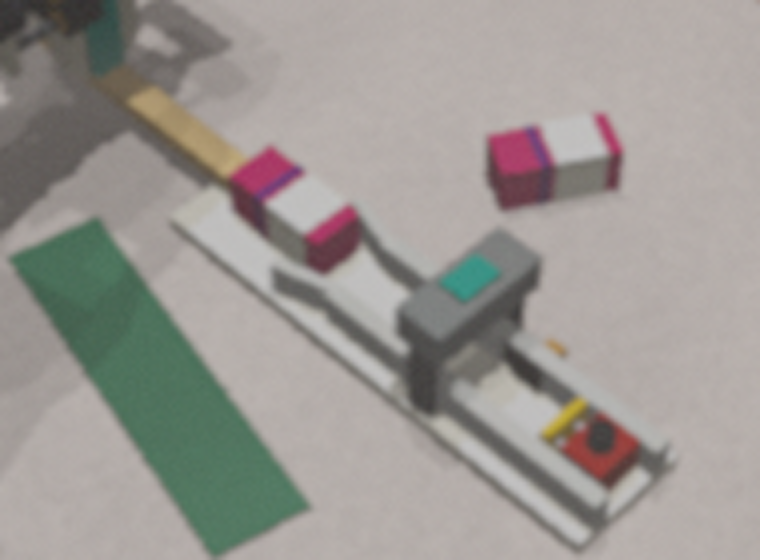

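The tip is aligned with the carton's rear centre, just behind it and clear of the bed. I'll start pushing.

```bash
python3 -m handwheel '[[[0.3,-3,-0.4],[0,0,0]],[[0.3,-3,-0.4],[0,0,0]],[[0.3,-3,-0.4],[0,0,0]],[[0.2,-2,-0.3],[0,0,0]],[[0.2,-2,0],[0,0,0]],[[0.3,-3,0],[0,0,0]],[[0.5,-4,0],[0,0,0]],[[0.6,-5,0],[0,0,0]],[[0.6,-5,0],[0,0,0]],[[0.6,-5,0],[0,0,0]],[[0.6,-5,0],[0,0,0]],[[0.6,-5,0],[0,0,0]]]'
python3 - <<'E'
from m import *
np.set_printoptions(precision=2,suppress=True)
c=capture("top"); o=np.array([561.6,11.3]); d=np.array([.1185,-.993]); n=np.array([.993,.1185])
for b in blobs(c,(10,60,70),(25,255,255),(225,190,310,240),20)[:1]:
    r=rect(c,[b],28); tip=r[0]+r[1]/2*np.array([np.cos(r[3]),np.sin(r[3])]); print("tip",(tip-o)@d,(tip-o)@n,r[3])
for b in blobs(c,(150,120,60),(175,255,255),(255,190,385,240),6)[:4]: r=rect(c,[b],48);print((r[0]-o)@d,(r[0]-o)@n,r)
E
```

```text
time: 8.7
tool_pos: [538.1, 219.3, 50.7]
tcp_rot: [3.141, 0.0, 1.697]
contact_force: [-1.3, -0.1, -1.6]
grip_width: 23.6
tip -70.58103708000183 2.7612414745330587 -1.4296525
-55.72926742858887 1.5705430435180436 (array([556.56,  66.82]), np.float32(35.9178), np.float32(25.396933), np.float32(-3.0653567))
5.324681658554075 0.08407099857328058 (array([562.31,   6.02]), np.float32(33.059696), np.float32(7.588492), np.float32(-0.020161867))
-37.41494890136719 0.8292591613769308 (array([557.99,  48.55]), np.float32(33.41413), np.float32(3.3525746), np.float32(-3.0483696))
```

```bash
python3 -m handwheel '[[[0.5,-5,0],[0,0,0]],[[0.6,-6,0],[0,0,0]],[[0.6,-6,0],[0,0,0]],[[0.6,-6,0],[0,0,0]],[[0.6,-6,0],[0,0,0]],[[0.6,-6,0],[0,0,0]],[[0.6,-6,0],[0,0,0]],[[0.6,-6,0],[0,0,0]],[[0.6,-6,0],[0,0,0]],[[0.6,-6,0],[0,0,0]],[[0.6,-6,0],[0,0,0]],[[0.6,-5,0],[0,0,0]]]'
python3 - <<'E'
from m import *
np.set_printoptions(precision=2,suppress=True)
c=capture("top"); o=np.array([561.6,11.3]); d=np.array([.1185,-.993]); n=np.array([.993,.1185])
for b in blobs(c,(10,60,70),(25,255,255),(225,190,350,240),20)[:1]:
    r=rect(c,[b],28); tip=r[0]+r[1]/2*np.array([np.cos(r[3]),np.sin(r[3])]); print("tip",(tip-o)@d,(tip-o)@n,r[3])
for b in blobs(c,(150,120,60),(175,255,255),(255,190,385,240),6)[:4]: r=rect(c,[b],48);print((r[0]-o)@d,(r[0]-o)@n,r)
E
```

```text
time: 10.25
tool_pos: [545.2, 149.3, 50.8]
tcp_rot: [3.141, 0.0, 1.697]
contact_force: [-0.2, 0.3, -0.7]
grip_width: 23.7
tip 0.6165377607822399 0.08333474435804007 -1.4478532
14.295063994216918 -0.28761010608675347 (array([563.01,  -2.93]), np.float32(35.11893), np.float32(25.825762), np.float32(-2.9974568))
32.51444655876159 0.19058671131131802 (array([565.64, -20.96]), np.float32(30.92241), np.float32(3.5813086), np.float32(-3.0235314))
```

```bash
python3 -m handwheel '[[[0.4,-4,0],[0,0,0]],[[0.4,-4,0],[0,0,0]],[[0.3,-3,0],[0,0,0]],[[0.3,-3,0],[0,0,0]],[[0.3,-3,0],[0,0,0]],[[0.3,-3,0],[0,0,0]],[[0.3,-3,0],[0,0,0]],[[0.3,-3,0],[0,0,0]]]';python3 -m handwheel '[[[0.3,-3,0],[0,0,0]],[[0.3,-3,0],[0,0,0]],[[0.3,-3,0],[0,0,0]],[[0.3,-3,0],[0,0,0]],[[0.3,-3,0],[0,0,0]],[[0.3,-3,0],[0,0,0]]]'
```

```text
time: 11.3
tool_pos: [547.8, 123.6, 50.7]
tcp_rot: [3.142, -0.0, 1.697]
contact_force: [0.1, 1.5, -0.5]
grip_width: 23.8
time: 12.05
tool_pos: [549.6, 105.5, 50.7]
tcp_rot: [-3.142, -0.0, 1.697]
contact_force: [-0.2, 0.9, -1.8]
grip_width: 24.0
```

```bash
python3 -m handwheel '[[[0.3,-3,0],[0,0,0]],[[0.3,-3,0],[0,0,0]],[[0.2,-2,0],[0,0,0]],[[0.2,-2,0],[0,0,0]],[[0.2,-2,0],[0,0,0]]]'
python3 - <<'E'
from m import *
np.set_printoptions(precision=2,suppress=True)
for i in range(3):
    c=capture("top"); print(get_obs()["contact_force"])
o=np.array([561.6,11.3]); d=np.array([.1185,-.993]); n=np.array([.993,.1185])
for nm,lo,hi,z in(("mag",(150,120,60),(175,255,255),48),("yel",(25,120,80),(35,255,255),39)):
  for b in blobs(c,lo,hi,(255,180,400,240),6)[:4]: r=rect(c,[b],z);print(nm,(r[0]-o)@d,(r[0]-o)@n,r)
E
```

```text
time: 12.68
tool_pos: [550.7, 93.6, 50.7]
tcp_rot: [-3.142, 0.0, 1.697]
contact_force: [-0.1, 1.3, -1.3]
grip_width: 23.8
[-0.17  0.85 -1.31]
[-0.05  0.21 -0.54]
[-0.64 -0.19 -0.76]
mag 61.725398087310786 -0.2421695743561008 (array([568.67, -50.02]), np.float32(34.24496), np.float32(9.997599), np.float32(-3.002362))
mag 131.5118007247925 0.21491558303830616 (array([ 577.4 , -119.25]), np.float32(33.851456), np.float32(7.9277987), np.float32(-3.0092998))
yel 155.22330897216798 1.9761349090575924 (array([ 581.95, -142.59]), np.float32(31.173563), np.float32(5.780816), np.float32(-3.0338864))
```

```bash
python3 -m handwheel '[[[0.2,-2,0],[0,0,0]],[[0.2,-2,0],[0,0,0]],[[0.2,-2,0],[0,0,0]],[[0.2,-2,0],[0,0,0]],[[0.2,-2,0],[0,0,0]]]';python3 -m handwheel '[[[0.1,-1,0],[0,0,0]],[[0.1,-1,0],[0,0,0]],[[0.1,-1,0],[0,0,0]]]'
```

```text
time: 13.45
tool_pos: [551.9, 83.6, 50.8]
tcp_rot: [3.141, 0.0, 1.697]
contact_force: [-0.3, 0.9, -0.9]
grip_width: 23.6
time: 13.82
tool_pos: [552.2, 80.7, 50.8]
tcp_rot: [3.141, 0.0, 1.697]
contact_force: [-0.4, 2.0, -1.4]
grip_width: 23.8
```

```bash
python3 -m handwheel '[[[0.1,-1,0],[0,0,0]]]';python3 -m handwheel '[[[0.1,-1,0],[0,0,0]]]'
```

```text
time: 13.95
tool_pos: [552.3, 79.7, 50.8]
tcp_rot: [3.141, 0.0, 1.697]
contact_force: [0.4, 0.9, -1.4]
grip_width: 23.8
time: 14.08
tool_pos: [552.4, 78.7, 50.8]
tcp_rot: [3.141, 0.0, 1.697]
contact_force: [0.5, 2.3, -1.0]
grip_width: 23.6
```

```bash
for i in 1 2; do python3 -m handwheel '[[[0.1,-1,0],[0,0,0]]]' | grep -E "pos|force"; done
python3 -c "
from h import *
for i in range(4): capture('side'); print(get_obs()['contact_force'].round(1))"
```

```text
tool_pos: [552.5, 77.7, 50.8]
contact_force: [0.1, 1.5, -0.9]
tool_pos: [552.6, 76.7, 50.8]
contact_force: [1.2, 3.8, -0.6]
[ 0.6  2.2 -0.7]
[ 0.7  1.6 -2. ]
[ 0.6  0.6 -1.5]
[ 0.4  1.3 -1.5]
```

```bash
python3 -m handwheel '[[[0.1,-0.7,0],[0,0,0]]]' | grep -E "pos|force"; python3 -m handwheel '[[[0.1,-0.7,0],[0,0,0]]]' | grep -E "pos|force"
```

```text
tool_pos: [552.5, 76.3, 50.8]
contact_force: [0.7, 3.7, 0.6]
tool_pos: [552.6, 75.8, 50.8]
contact_force: [0.7, 5.9, -0.1]
```

```bash
python3 -m handwheel '[[[0.1,-0.6,0],[0,0,0]]]' | grep -E "pos|force"; python3 -m handwheel '[[[0.1,-0.5,0],[0,0,0]]]' | grep -E "pos|force"
```

```text
tool_pos: [552.7, 75.4, 50.8]
contact_force: [-1.2, 6.8, 0.8]
tool_pos: [552.7, 75.1, 50.9]
contact_force: [0.0, 7.7, 1.1]
```

```bash
python3 -m handwheel '[[[0.1,-0.6,0],[0,0,0]]]' | grep -E "pos|force"; python3 -m handwheel '[[[0.1,-0.5,0],[0,0,0]]]' | grep -E "pos|force"
```

```text
tool_pos: [552.8, 74.8, 50.9]
contact_force: [-1.4, 8.9, 1.5]
tool_pos: [552.8, 74.4, 50.9]
contact_force: [-0.6, 10.8, 1.5]
```

```bash
python3 -m handwheel '[[[0,-0.3,0],[0,0,0]],[[0,0,0],[0,0,0]],[[0,0,0],[0,0,0]],[[0,0,0],[0,0,0]]]' | grep -E "pos|force"; python3 -m handwheel '[[[0,0,0],[0,0,0]],[[0,0,0],[0,0,0]],[[0,0,0],[0,0,0]],[[0,0,0],[0,0,0]]]' | grep -E "pos|force"
python3 - <<'E'
from m import *
np.set_printoptions(precision=2,suppress=True)
c=capture("top"); save(c,"press")
o=np.array([561.6,11.3]); d=np.array([.1185,-.993]); n=np.array([.993,.1185])
for nm,lo,hi,z in(("mag",(150,120,60),(175,255,255),48),("yel",(25,120,80),(35,255,255),39)):
  for b in blobs(c,lo,hi,(255,180,400,240),6)[:4]: r=rect(c,[b],z);print(nm,(r[0]-o)@d,(r[0]-o)@n,r)
s=capture("side")
b=np.hstack([cv2.resize(c["img"][180:240,300:410],(440,480),interpolation=cv2.INTER_CUBIC)[::1],cv2.resize(s["img"][210:295,320:400],(360,480),interpolation=cv2.INTER_CUBIC)])
cv2.imwrite("pics/press.png",b[:,:,::-1])
E
```

```text
tool_pos: [552.8, 74.3, 51.0]
contact_force: [-0.5, 9.6, 2.5]
tool_pos: [552.8, 74.3, 50.9]
contact_force: [-1.2, 8.7, 1.7]
mag 150.7056865814209 0.11289790191648144 (array([ 579.57, -138.32]), np.float32(34.234547), np.float32(7.938756), np.float32(-3.0109906))
mag 107.97845476226806 -1.2931581550598352 (array([573.11, -96.07]), np.float32(33.8393), np.float32(3.3352356), np.float32(-3.0068002))
yel 159.70687196044923 -1.110759210205102 (array([ 579.42, -147.41]), np.float32(25.650425), np.float32(2.5084796), np.float32(-2.9792979))
```

View pics/press.png

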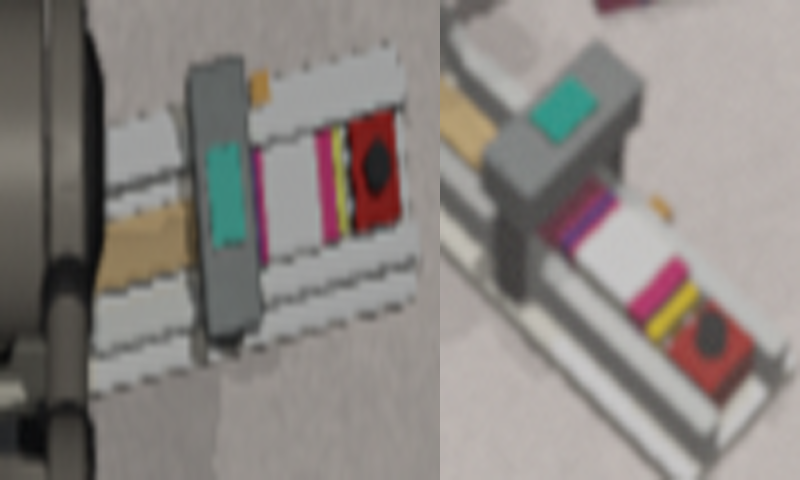

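The carton is against the yellow plate: at left its magenta band is at (327,185) with the yellow at (343,180), and the plate has given about 2.4 mm. I'll press slightly harder and hold for a second.

```bash
python3 -m handwheel '[[[0,-0.5,0],[0,0,0]],[[0,-0.4,0],[0,0,0]]]' | grep -E "pos|force"; python3 -m handwheel '[[[0,-0.2,0],[0,0,0]],[[0,0,0],[0,0,0]],[[0,0,0],[0,0,0]],[[0,0,0],[0,0,0]]]' | grep -E "pos|force";  python3 -m handwheel '[[[0,0,0],[0,0,0]],[[0,0,0],[0,0,0]],[[0,0,0],[0,0,0]],[[0,0,0],[0,0,0]]]' | grep -E "pos|force"
```

```text
tool_pos: [552.8, 73.7, 51.0]
contact_force: [-1.1, 12.6, 2.4]
tool_pos: [552.8, 73.6, 51.0]
contact_force: [-0.4, 13.0, 1.8]
tool_pos: [552.8, 73.6, 51.0]
contact_force: [-1.0, 12.3, 1.4]
```

```bash
python3 -m handwheel '[[[-0.1,1,0],[0,0,0]],[[-0.1,1,0],[0,0,0]],[[-0.2,2,0],[0,0,0]],[[-0.4,4,0],[0,0,0]],[[-0.8,7,0],[0,0,0]],[[-1,9,0],[0,0,0]],[[-1.1,9,0],[0,0,0]],[[-1.1,9,0],[0,0,0]],[[-1.1,9,0],[0,0,0]],[[-1.1,9,0],[0,0,0]],[[0,0,0],[0,0,0]]]' | grep -E "pos|force"
python3 - <<'E'
from m import *
np.set_printoptions(precision=2,suppress=True)
c=capture("top"); print(get_obs()["contact_force"])
o=np.array([561.6,11.3]); d=np.array([.1185,-.993]); n=np.array([.993,.1185])
for nm,lo,hi,z in(("mag",(150,120,60),(175,255,255),48),("yel",(25,120,80),(35,255,255),39),("wood",(10,60,70),(25,255,255),28)):
  for b in blobs(c,lo,hi,(255,180,400,240),6)[:3]: r=rect(c,[b],z);print(nm,(r[0]-o)@d,(r[0]-o)@n,r)
E
```

```text
tool_pos: [546.0, 132.4, 50.7]
contact_force: [0.1, -0.1, -1.2]
[-0.57 -0.17 -0.73]
mag 148.19929127197267 0.2723987640380633 (array([ 579.43, -135.82]), np.float32(33.855686), np.float32(7.938283), np.float32(-3.0107744))
mag 106.10037371520995 -1.1285406509399634 (array([573.05, -94.18]), np.float32(33.449818), np.float32(2.0844524), np.float32(-3.0066288))
yel 157.27319328002932 -8.55652501831057 (array([ 571.74, -145.87]), np.float32(10.258713), np.float32(0.00015258789), np.float32(-0.03393108))
yel 157.0905733154297 7.026718908691384 (array([ 587.19, -143.84]), np.float32(10.286909), np.float32(0.00015258789), np.float32(-0.0338796))
wood -29.537328158569338 -1.0565511337280507 (array([557.05,  40.5 ]), np.float32(91.48927), np.float32(20.706066), np.float32(-1.4427301))
wood 115.08403013305663 39.20744054260252 (array([614.17, -98.32]), np.float32(12.892554), np.float32(7.8152876), np.float32(-1.5908232))
```

```bash
python3 -m handwheel '[[[0,0,10],[0,0,0]],[[0,0,30],[0,0,0]],[[0,0,30],[0,0,0]],[[-14,0,0],[0,0,-0.023]],[[-20,0,0],[0,0,-0.037]],[[-20,0,0],[0,0,-0.037]],[[-20,0,0],[0,0,-0.037]],[[-20,-12,0],[0,0,-0.037]],[[-14,-20,0],[0,0,-0.037]],[[-6,-10,0],[0,0,0]],[[0,0,0],[0,0,0]],[[0,0,0],[0,0,0]]]'
python3 - <<'E'
from m import *
np.set_printoptions(precision=2,suppress=True)
c=capture("top"); save(c,"t2"); m=np.array([428.24,45.77]); y=-1.6545; d=np.array([np.cos(y),np.sin(y)]); n=np.array([-d[1],d[0]])
z=get_obs()["tool_pos"][2]-35.7+14
for b in blobs(c,(10,60,70),(25,255,255),(225,235,400,300),20)[:2]:
    r=rect(c,[b],z); tip=r[0]+r[1]/2*np.array([np.cos(r[3]),np.sin(r[3])]); print("tip",tip,(tip-m)@d,(tip-m)@n,r)
E
```

```text
time: 20.55
tool_pos: [432.8, 89.9, 121.0]
tcp_rot: [3.141, -0.0, 1.489]
contact_force: [-0.8, 0.9, -1.0]
grip_width: 24.1
tip [420.57 -47.69] 93.77454139952575 0.17093019849907418 (array([423.58, -12.43]), np.float32(70.78326), np.float32(20.95776), np.float32(-1.6560102))
```

```bash
python3 -m handwheel '[[[0,0,-20],[0,0,0]],[[0,0,-30],[0,0,0]],[[0,0,-20],[0,0,0]],[[0,0,-8],[0,0,0]],[[0,0,-2],[0,0,0]],[[0,0,0],[0,0,0]],[[0,0,0],[0,0,0]]]'; python3 -m handwheel '[[[0,0,-1],[0,0,0]],[[0,0,0],[0,0,0]],[[0,0,0],[0,0,0]]]'
```

```text
time: 21.48
tool_pos: [432.6, 89.7, 41.4]
tcp_rot: [3.14, -0.0, 1.489]
contact_force: [0.1, 0.6, -0.6]
grip_width: 23.9
time: 21.85
tool_pos: [432.1, 89.7, 39.8]
tcp_rot: [3.141, -0.0, 1.489]
contact_force: [-0.1, -0.5, -1.3]
grip_width: 23.7
```

```bash
python3 -m handwheel '[[[0,0,-1],[0,0,0]],[[0,0,0],[0,0,0]]]'; python3 -m handwheel '[[[0,0,-0.7],[0,0,0]],[[0,0,0],[0,0,0]]]'
```

```text
time: 22.1
tool_pos: [432.0, 89.7, 38.7]
tcp_rot: [-3.141, 0.0, 1.489]
contact_force: [-0.0, 0.8, -1.7]
grip_width: 23.8
time: 22.35
tool_pos: [432.0, 89.7, 38.0]
tcp_rot: [-3.142, 0.0, 1.489]
contact_force: [0.4, 0.7, -1.0]
grip_width: 23.9
```

```bash
python3 -m handwheel '[[[0,0,-0.6],[0,0,0]],[[0,0,0],[0,0,0]]]'; python3 -m handwheel '[[[0,0,-0.6],[0,0,0]],[[0,0,0],[0,0,0]]]'
```

```text
time: 22.6
tool_pos: [432.1, 89.7, 37.7]
tcp_rot: [3.141, -0.0, 1.489]
contact_force: [-0.8, -0.3, 5.2]
grip_width: 24.2
time: 22.85
tool_pos: [432.1, 89.7, 37.7]
tcp_rot: [3.141, 0.0, 1.489]
contact_force: [-3.6, -0.2, 12.9]
grip_width: 23.8
```

Touchdown at the same height as at pick-up. I'll ease off slightly, release and lift away.

```bash
python3 -m handwheel '[[[0,0,0.5],[0,0,0]],[[0,0,0],[0,0,0]]]'; python3 -m handwheel '[[[0,0,0],[0,0,0]],[[0,0,0],[0,0,0]],[[0,0,0],[0,0,0]]]' 0.45;  python3 -m handwheel '[[[0,0,10],[0,0,0]],[[0,0,30],[0,0,0]],[[0,0,40],[0,0,0]],[[0,0,50],[0,0,0]],[[-25,30,40],[0,0,0]],[[-35,50,0],[0,0,0]],[[-25,50,0],[0,0,0]],[[0,50,0],[0,0,0]],[[0,50,0],[0,0,0]],[[0,0,0],[0,0,0]],[[0,0,0],[0,0,0]]]'
python3 - <<'E'
from m import *
np.set_printoptions(precision=2,suppress=True)
c=capture("top"); s=capture("side"); m=np.array([428.24,45.77]); y=-1.6545; d=np.array([np.cos(y),np.sin(y)]); n=np.array([-d[1],d[0]])
for nm,lo,hi,z in(("wood",(10,60,70),(25,255,255),16),("teal",(80,80,80),(100,255,255),74)):
  for b in blobs(c,lo,hi,(255,245,365,285),6)[:2]: r=rect(c,[b],z);print(nm,(r[0]-m)@d,(r[0]-m)@n,r)
o=np.array([561.6,11.3]); d=np.array([.1185,-.993]); n=np.array([.993,.1185])
for b in blobs(c,(150,120,60),(175,255,255),(255,180,400,240),6)[:3]: r=rect(c,[b],48);print("mag",(r[0]-o)@d,(r[0]-o)@n,r)
b=np.vstack([cv2.resize(c["img"][180:290,250:410],None,fx=3,fy=3,interpolation=cv2.INTER_CUBIC),cv2.resize(s["img"][190:300,230:390],None,fx=3,fy=2.4,interpolation=cv2.INTER_CUBIC)])
cv2.imwrite("pics/end.png",b[:,:,::-1])
E
```

```text
time: 23.1
tool_pos: [432.1, 89.7, 37.7]
tcp_rot: [3.141, -0.0, 1.489]
contact_force: [-2.0, -0.5, 8.0]
grip_width: 23.6
time: 23.48
tool_pos: [432.1, 89.7, 37.2]
tcp_rot: [-3.142, 0.0, 1.489]
contact_force: [-0.1, -0.2, 0.3]
grip_width: 48.6
time: 24.85
tool_pos: [346.7, 319.2, 207.5]
tcp_rot: [-3.141, 0.001, 1.49]
contact_force: [-0.7, -0.2, -0.4]
grip_width: 50.3
wood 33.01773973220869 -0.3743242027061383 (array([425.11,  12.9 ]), np.float32(123.7801), np.float32(21.42362), np.float32(-1.6531152))
wood -78.57183966845456 0.14146351077472943 (array([434.95, 124.05]), np.float32(28.350222), np.float32(20.447775), np.float32(-1.5881302))
teal -44.15276899341467 -0.1755186156639038 (array([431.76,  89.78]), np.float32(27.094473), np.float32(24.408693), np.float32(-1.5884087))
mag 148.19929127197267 0.2723987640380633 (array([ 579.43, -135.82]), np.float32(33.855686), np.float32(7.938283), np.float32(-3.0107744))
mag 106.10037371520995 -1.1285406509399634 (array([573.05, -94.18]), np.float32(33.449818), np.float32(2.0844524), np.float32(-3.0066288))
```

View pics/end.png

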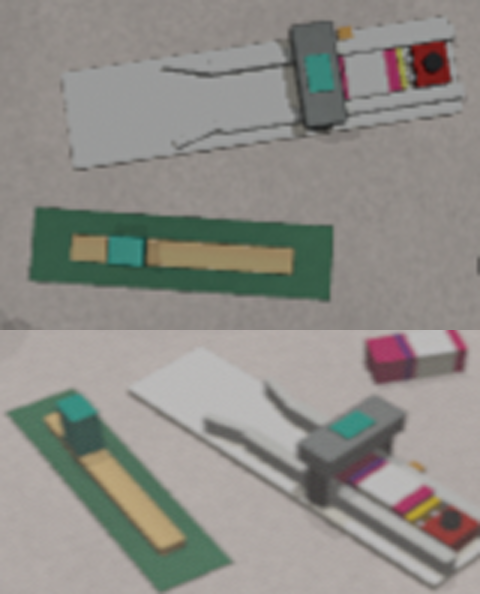

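The picture shows the stick centred on the mat, handle up, and the carton in the channel touching the yellow plate at (403,68). I'll hand the job in.

```bash
python3 -c "
from plant import bot; print(bot.close_job())"
```

```text
the job is handed in; nothing more can be done
None
```

I gripped the stick by its handle and pushed the carton through the channel under the head onto the sprung plate. The hold was over a second at about 12.5 N on the wrist sensor, with the plate giving roughly 2.5–3 mm. I then drew the stick out and laid it back on the mat, and handed the job in at about 25 s of the 64 s. No verdict was reported.

**Last checks:**
- **Stick:** it lies within about 1 mm of the mat's centre, along it to about 0.01 rad, handle up and released.
- **Carton:** its front is about 17 mm from the block, centred to about 1–2 mm. It has not moved since the stick was withdrawn.
- **Bystanders:** in the cropped final view I saw one finished box still in place. I did not re-measure the six bystanders, but the arm's path stayed clear of them.

**Less certain:**
- The remaining contact force between carton and plate could only be judged from the pictures. The plate pushed the carton back about 2.5 mm when the stick was withdrawn; it still looks snug.
- The force readings were noisy by about 1 N, and they include any rubbing of the stick.
- For two small 1 mm pushes I used a short shell loop around a typed row, instead of typing each one out as you asked.

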